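# Mark a culture dish and hold the inspection flap at the pointer

### The job

Mark the dish in the white press: with its clear flap still shut, push the red-knobbed spring lever away, all the way to its stop, and let it spring fully back. Then lift the flap (the black bar is there for the fingers) until it lines up with the orange pointer at its side, and finish while still holding it there with the gripper, because it falls shut if let go. Leave the pointer where it is set and do not disturb the other things on the bench.

Things in the scene. Friction and masses are not known exactly. Their poses are not given: they have to be found in the camera images.
- press: White dish marking press fixed to the bench: a box 180 (own x) x 200 (own y) x 95 mm high, a dish inside. Origin: centre of its underside on the bench; own z up; own -x is its front, turned roughly to the robot. The lever stands beside its own -y side; the orange pointer and a thin steel quadrant scale (150 radius) beside its own +y side.
- lever (a joint): Sprung lever of the press (rod 12 thick, red ball knob) that works the stamp ring inside. 0 = at rest, leaning 0.45 rad from vertical to the press's own -x; grows as the knob is pushed to own +x; stop at 0.90 rad, leaning 0.45 rad the other way. About 2 N at the knob at rest, 6 N at the stop; springs back to 0. Pivot parallel to the press's own y, through (-30, -150, 65) mm in its frame.
- lever_knob (a point): Centre of the red ball knob, 30 diameter, at the top of the lever, 120 mm from its pivot (about 173 above the bench at either end of the swing, 185 midway).
- flap (a joint): Hinge of the inspection flap on top of the press. 0 = shut (level), grows as the front edge is lifted, to a limit of 1.40 rad; nothing keeps it up: let go, it falls shut. The hinge axis is parallel to the press's own y and passes through (90, 0, 105) in the press frame.
- door: The inspection flap itself: clear pane in a blue-grey frame, 185 from hinge to front edge, 200 wide, 10 thick, with a black bar in front of it; about 0.37 kg in all, varying by 30 percent. Origin on the hinge axis, mid width; own -x runs along the flap from hinge to bar, own y along the hinge.
- door_bar (a point): Middle of the round black bar for lifting the flap: 12 mm diameter, parallel to the hinge, 110 clear between its two steel arms, 240 from the hinge axis. Shut, it is 105 above the bench and 60 in front of the press's front wall, with free air in front, behind and below.
- pointer (a joint): Angle of the orange pointer: same axis and same zero as flap, so the flap is at the mark when the two values are equal. Held by friction; between 0.55 and 0.95 rad.
- pointer_tip (a point): Outer end of the orange pointer arm, 200 from the hinge axis, 118 to the press's own +y side of the flap's middle; its own -x points along the pointer away from the hinge. The pointer is 10 thick with a block 22 deep near its end.
- basket: loose turquoise slatted plastic basket, 170 x 240 x 85 high (mm), origin at the centre of its underside; a bystander.
- tube_rack: loose blue rack of small white-capped tubes, 100 x 200 x 84 high (mm), origin at the centre of its underside; a bystander.
- dish_pink: loose closed Petri dish with pink medium, 90 diameter, 15 high (mm), origin at the centre of its underside; a bystander.
- dish_blue: loose closed Petri dish with blue medium, 90 diameter, 15 high (mm), origin at the centre of its underside; a bystander.
- vial: loose clear vial with white cap, 28 diameter, 70 high, standing (mm), origin at the centre of its underside; a bystander.
- pen: loose black marker pen lying along its own x, 130 long, 17 thick (mm), origin at the centre of its underside; a bystander.

How it is judged:
On the way, in this order (a step that is already met when the one before it is completed fails the run):
1. the lever is pushed to its stop with the flap shut (value of joint lever above 0.83 rad and value of joint flap below 0.1 rad), for 0.1 s.
2. the lever has sprung back, with the flap still shut (value of joint lever below 0.08 rad and value of joint flap below 0.1 rad), for 0.1 s.
3. the flap is lifted to the pointer by the gripper (angle between the x axis of door and the x axis of pointer_tip, either way round below 0.07 rad and contact force between the fingers and door above 0.5 N), for 0.2 s.
At the end, for the whole second after the job is handed in: The fingers hold the flap still, within 0.07 rad (4 degrees) of the orange pointer's angle, and the lever is back at rest (below 0.08 rad) (all of step 3 and value of joint flap above 0.4 rad and velocity of joint flap between -0.1 and 0.1 rad/s and value of joint lever below 0.08 rad); the arm keeps its last pose, push and grip.
It fails at once if the pointer is shifted by more than 8 mm (distance of pointer_tip from where it was at the start of the episode above 0.008 m).
It fails at once if a bystander is moved by more than 20 mm (distance of any of basket, tube_rack, dish_pink, dish_blue, vial, pen from where it was at the start of the episode above 0.02 m).
It fails at once if a bystander is tipped over (angle between any of basket, tube_rack, dish_pink, dish_blue, vial's own z axis and vertical above 0.4 rad).
It also fails if it takes over 54 s, if anything falls off the work surface, if the arm or the gripper's body presses on something with over 40 N, if the wrist force passes 120 N, or if a joint passes its speed limit or range.

### The arm

A 6-joint arm with a two-finger parallel gripper is mounted at the origin on the work surface. World frame = base frame: x ahead of the robot, y to its left, z up, the work surface at z = 0. Lengths are in m, angles in rad, forces in N, time in s.
With the tool pointing down it reaches from about 0.35 to 0.775 m from the base axis. Payload 7.3 kg.
Tool frame: the origin (TCP) lies between the finger pads; the fingertips stand ahead of it and the grasp point (between the pads) lies 6 mm ahead of it (robot.tip_extent is the x of the fingertips in the tool frame, in m); x points along the fingers, z is the direction in which the jaws open and shut, and the axes are right-handed (so a half turn about x gives the same grasp; the last joint's range is limited). The gripper opens to 92 mm and grips with 3 to 60 N. Pads are 19 mm wide; open, the fingers measure 130 mm over their backs; the gripper's body (75 mm by 190 mm) begins 47 mm behind the grasp point.
Start: joints at [-0.146, 0.342, 1.524, -0, 1.275, -0.146], TCP at [0.525, 0, 0.252] pointing down, gripper open.
Joint ranges: [-2.53, 2.53], [-0.77, 2.02], [0.04, 2.7], [-1, 4.14], [0.28, 2.66], [-3.11, 3.11]. Speed limits (rad/s): [2.57, 2.57, 3.14, 3.14, 3.14, 3.14].

### API

Orientations are given as [roll, pitch, yaw] about the fixed x, y, z axes, in that order (R = Rz(yaw) Ry(pitch) Rx(roll)).
In Python, from cell import robot gives the robot as it stands. The module is installed in compiled form; this text tells all that it offers.
- The arm moves only by the shell command python3 -m creep 'ROWS' [FORCE]. ROWS is JSON, a list of rows, each an object with "translation": the shift along the tool's x, y, z in m, a list of three; "twist": the turn, a rotation vector about the tool's x, y, z in rad, a list of three; "hand": the opening in per cent of the stroke, from 0 (shut) to 100 (fully open). A call has 1 to 5 rows; each row is the pose to reach, as a shift and turn from the pose measured when the call began, along the tool's axes at that moment; what a row does not reach only later rows make up. A row lasts 1/10 s, in which the tool goes at most 50 mm and 8.59 degrees, less where a joint would pass 70% of its speed; a pose out of reach is approached as far as the arm can. A call with a gripper value outside its range is refused whole. The fingers move at their own pace and stop on an object; FORCE is the grip in N (left out, the last holds). Time passes only in rows, so rows that repeat a pose let the fingers close. It gives the time, the measured TCP pose, the force and the opening at its end, in the units of the state.
- robot.observe(): the state, without advancing time (a new reading comes with each control period).
- robot.read_camera(name): name is "scene" or "side" or "wrist"; returns the picture (480x640x3 uint8, blue, green, red); there is no depth.
- robot.calibration(name): a dict with "intrinsics" (3x3 intrinsics, pixels), "dist" ([k1, k2, p1, p2, k3] as OpenCV has them; the pictures are not rectified), "cam_to_world" (4x4, takes a point from camera to world coordinates); the wrist camera has in their place "mount" (4x4, takes a point from camera to tool coordinates, whose origin is the TCP and whose axes are the tool frame's). Camera axes: x right, y up, looking along -z (the intrinsics and any distortion apply to the point x, -y, -z); pixel columns grow to the right and rows downward; lengths in m; the calibration is good to about 2 mm. A picture is of the moment at which its call begins: read the wrist's pose just before it. calibration takes no time and is no camera call.
- robot.hand_in(): hands the job in, once; it reports no verdict.
The state is a dict: "time": time; "qpos": joint angles; "qvel": joint speeds; "joint_efforts": joint torques, N m; "tool_pos": TCP position; "tool_rot": TCP orientation; "contact_force": force on the tool from outside, world axes, zero at the start; "torque": the same for the moment, N m; "opening": finger opening in m.
Only numpy, scipy, OpenCV 4.12 (cv2) and the standard library are available. Lean on these libraries where they do the work, as an engineer would, in place of code of your own. Each camera call takes 0.05 s, during which the arm holds its last target. There are 200 camera calls.

## Working session

There is one attempt and no reset: what is moved stays moved. The work goes in short steps, Python scripts to look and compute and a shell command to move; the robot and the scene stay as the last step left them, time stands still between calls to the robot, and variables do not carry over. Pictures are saved under pics/ and viewed, about 8 in all and at most 12, crops included, and the job is handed in when it is done.

```bash
mkdir -p pics; python3 - <<'E'
from cell import robot
import cv2
s=robot.observe(); print(s, robot.tip_extent)
for n in("scene","side"):
    cv2.imwrite(f"pics/{n}0.png",robot.read_camera(n)); c=robot.calibration(n); print(n,c["intrinsics"],c["dist"],c["cam_to_world"])
print(robot.calibration("wrist"))
E
```

```text
{'time': 0.0, 'qpos': array([-1.46005193e-01,  3.42696901e-01,  1.52501236e+00, -8.39873561e-06,
        1.27538097e+00, -1.45965618e-01]), 'qvel': array([-6.82170145e-04, -8.91158141e-04, -2.29323379e-03,  1.50062489e-03,
       -8.48473977e-05,  4.86773949e-04]), 'joint_efforts': array([ 7.61924657e-04, -4.31245601e+01, -2.44219762e+01,  7.17750052e-02,
        5.59406646e-02, -1.04314388e-04]), 'tool_pos': array([5.24636800e-01, 7.05614624e-05, 2.51059957e-01]), 'tool_rot': array([3.00098983, 1.56929873, 3.00095271]), 'contact_force': array([ 0.33997591, -0.14502462,  0.3337178 ]), 'torque': array([ 0.00982879,  0.01781825, -0.07816473]), 'opening': 0.09205555846020586} 0.025
scene [[583.95518153   0.         321.87518643]
 [  0.         583.95518153 248.02051618]
 [  0.           0.           1.        ]] [0.03426164 0.         0.         0.         0.        ] [[ 0.7242716  -0.49120977  0.48388389  1.33446059]
 [ 0.6894386   0.50548069 -0.51880988 -0.78938168]
 [ 0.01025052  0.70936749  0.70476428  1.21062728]
 [ 0.          0.          0.          1.        ]]
side [[560.185831
[... 284 characters left out ...]
00478259  0.81140574  0.58446373  0.94937745]
 [ 0.          0.          0.          1.        ]]
{'intrinsics': array([[403.54052583,   0.        , 320.12863226],
       [  0.        , 403.54052583, 233.11631191],
       [  0.        ,   0.        ,   1.        ]]), 'dist': array([-0.05154122,  0.        ,  0.        ,  0.        ,  0.        ]), 'mount': array([[-1.17871303e-03,  2.45233020e-01, -9.69463448e-01,
        -1.32923469e-01],
       [ 3.76705155e-05,  9.69464131e-01,  2.45233147e-01,
         6.52766010e-02],
       [ 9.99999305e-01,  2.52539318e-04, -1.15195806e-03,
        -2.87110854e-04],
       [ 0.00000000e+00,  0.00000000e+00,  0.00000000e+00,
         1.00000000e+00]])}
```

View pics/scene0.png

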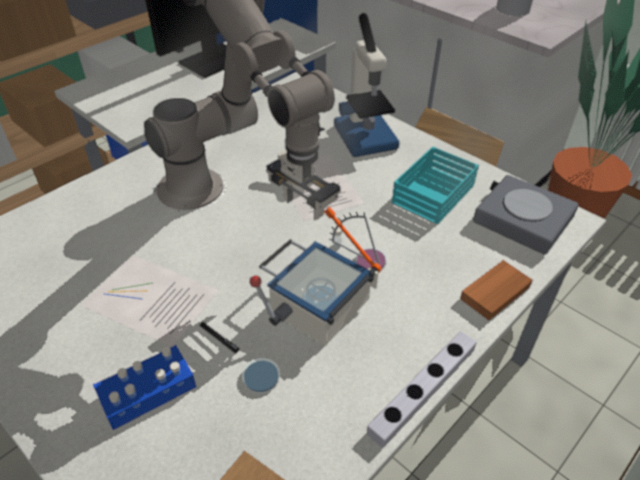

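View pics/side0.png

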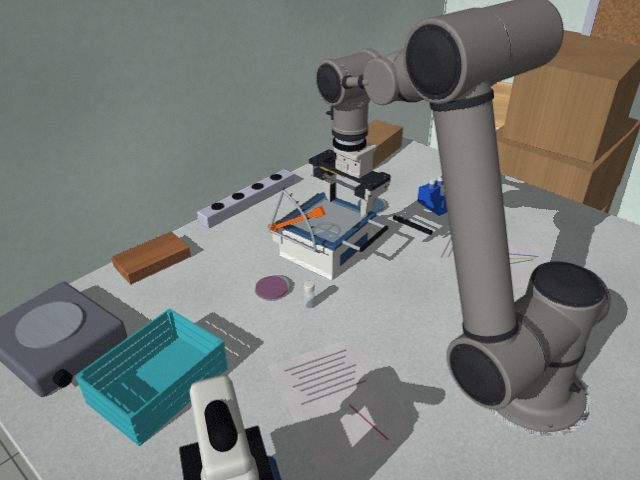

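The scene picture shows the red knob near (256,281), the flap frame around (318,278), the bar from about (262,266) to (292,243), and the orange pointer from (330,212) to (378,267). In the side view the pointer runs from (325,211) to (272,229). Next I cast rays from these.

```bash
cat > h.py <<'E'
import cv2, numpy as np
from cell import robot
from scipy.spatial.transform import Rotation as R
def cam(n, s=None):
    c=robot.calibration(n)
    if n=="wrist":
        T=np.eye(4); T[:3,:3]=R.from_euler("xyz",s["tool_rot"]).as_matrix(); T[:3,3]=s["tool_pos"]; T=T@c["mount"]
    else: T=c["cam_to_world"]
    return c["intrinsics"],c["dist"],T
def ray(C,uv):
    K,d,T=C; p=cv2.undistortPoints(np.array([[uv]],float),K,d)[0,0]
    v=T[:3,:3]@[p[0],-p[1],-1]; return T[:3,3],v/np.linalg.norm(v)
def onz(C,uv,z):
    o,v=ray(C,uv); return o+v*(z-o[2])/v[2]
def onplane(C,uv,p,n):
    o,v=ray(C,uv); return o+v*np.dot(p-o,n)/np.dot(v,n)
def two(C1,u1,C2,u2):
    o,v=ray(C1,u1); q,w=ray(C2,u2); t=np.linalg.lstsq(np.c_[v,-w],q-o,rcond=None)[0]
    a,b=o+t[0]*v,q+t[1]*w; return (a+b)/2,np.linalg.norm(a-b)
def px(C,P):
    K,d,T=C; p=np.linalg.inv(T)@np.r_[P,1]; p=p[:3]*[1,-1,-1]
    return cv2.projectPoints(p.reshape(1,3),np.zeros(3),np.zeros(3),K,d)[0][0,0]
E
python3 - <<'E'
from h import *
S=cam("scene");D=cam("side")
a=cv2.imread("pics/scene0.png");b=cv2.imread("pics/side0.png")
def blobs(im,lo,hi,box):
    h=cv2.inRange(cv2.cvtColor(im,cv2.COLOR_BGR2HSV),lo,hi); m=np.zeros_like(h); x0,y0,x1,y1=box; m[y0:y1,x0:x1]=h[y0:y1,x0:x1]; 
    n,l,st,ce=cv2.connectedComponentsWithStats(m)
    k=1+np.argmax(st[1:,4]); print(st[k],ce[k]); return (l==k).astype(np.uint8),ce[k]
m,k=blobs(a,(0,120,60),(6,255,255),(240,265,275,300)); print("knob",onz(S,k,.173))
def ends(m):
    y,x=np.nonzero(m); P=np.c_[x,y].astype(float);c=P.mean(0);u=np.linalg.svd(P-c,full_matrices=False)[2][0];t=(P-c)@u
    return P[t<t.min()+2].mean(0),P[t>t.max()-2].mean(0)
mo,_=blobs(a,(4,150,90),(18,255,255),(315,195,395,280)); print("ptr scene",ends(mo))
mo2,_=blobs(b,(4,150,90),(18,255,255),(255,195,340,245)); print("ptr side",ends(mo2))
mf,_=blobs(a,(98,70,30),(115,255,200),(255,230,380,325))
hull=cv2.convexHull(cv2.findContours(mf,0,1)[0][0]) if 0 else cv2.convexHull(np.argwhere(mf)[:,::-1].astype(np.int32))
q=cv2.approxPolyN(hull,4)[0]; print("quad",q.tolist())
for p in q: print(onz(S,p,.11))
cv2.imwrite("pics/c1.png",np.hstack([cv2.resize(a[190:330,235:395],None,fx=2.5,fy=2.5,interpolation=3),cv2.resize(b[175:315,250:410],None,fx=2.5,fy=2.5,interpolation=3)]))
E
```

```text
[251 276   9  10  67] [254.98507463 280.76119403]
knob [ 0.5840572  -0.21670025  0.173     ]
[326 208  55  63 262] [352.65648855 239.63358779]
ptr scene (array([327.55555556, 209.77777778]), array([379.125, 268.75 ]))
[271 216  33  15 159] [285.77987421 222.79874214]
ptr side (array([301.88888889, 217.55555556]), array([272.  , 228.25]))
[ 269  242  101   78 1224] [319.3995098  282.81781046]
quad [[325, 321], [267, 284], [314, 242], [372, 271]]
[ 0.75362871 -0.15207753  0.11      ]
[ 0.56832021 -0.16826169  0.11      ]
[0.54760778 0.02272805 0.11      ]
[0.72922856 0.04998976 0.11      ]
```

View pics/c1.png

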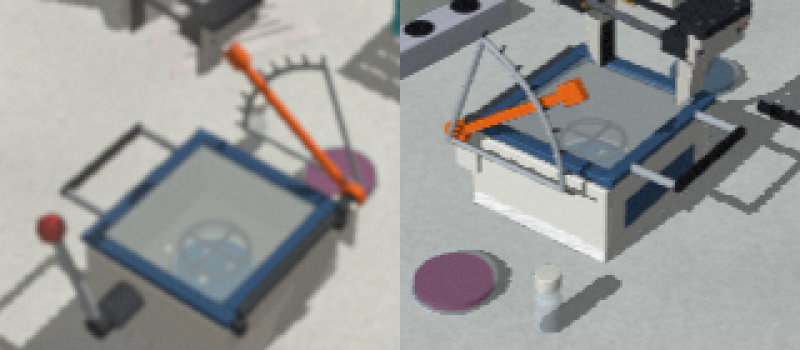

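The crop shows a shut flap, with bar ends at about (261,266) and (291,241) in the scene view. The pointer tip is near (328,210) in the scene view and (324,213) in the side view. The flap quad measures about 185 × 200 mm, which fits the sizes given.

```bash
cat > press.py <<'E'
from h import *
yaw=0.117; H=np.array([.7414,-.0510,.105]); Rp=R.from_euler("z",yaw).as_matrix()
ex,ey=Rp[:,0],Rp[:,1]; O=H-.09*ex; O[2]=0
def W(*p): return O+Rp@(np.array(p)/1000)
E
python3 - <<'E'
from press import *
S=cam("scene");D=cam("side")
print("O",O,"knob pred",W(-82,-150,173),"bar pred",W(-150,0,105))
print("bar ends",onz(S,(261,266),.105),onz(S,(291,241),.105))
def ang(P): d=Rp.T@(P-H); return np.arctan2(d[2],-d[0]),np.hypot(d[0],d[2]),d
for n,C,t,b in(("scene",S,(329.5,212),(378,267)),("side",D,(324,213),(272,229))):
    A=onplane(C,t,W(0,118,0),ey);B=onplane(C,b,W(0,118,0),ey); print(n,ang(A),"hinge end",Rp.T@(B-H))
P,e=two(S,(329.5,212),D,(324,213)); print("tri",P,e,ang(P))
s=robot.observe(); print(R.from_euler("xyz",s["tool_rot"]).as_matrix().round(3))
print("open9->",)
E
```

```text
O [ 0.6520153  -0.06150599  0.        ] knob pred [ 0.5880859  -0.22005261  0.173     ] bar pred [ 0.50304081 -0.07901598  0.105     ]
bar ends [ 0.50753463 -0.13388834  0.105     ] [ 0.49652097 -0.01434376  0.105     ]
scene (np.float64(0.6510762713617306), np.float64(0.18960846473743312), array([-0.15082064,  0.118     ,  0.11491086])) hinge end [0.00696022 0.118      0.01097979]
side (np.float64(0.5709367073516936), np.float64(0.2026507441109859), array([-0.17050935,  0.118     ,  0.1095166 ])) hinge end [-6.11940266e-05  1.18000000e-01 -7.47723799e-03]
tri [0.56632785 0.04938536 0.21250639] 0.01601448493295946 (np.float64(0.5854441884774503), np.float64(0.19455716674073495), array([-0.16215692,  0.1201358 ,  0.10750639]))
[[-0.001 -0.     1.   ]
 [ 0.     1.     0.   ]
 [-1.     0.    -0.001]]
open9->
```

Knob and bar agree with the press model to within about 5 mm, and the pointer is near 0.59 rad (to refine later). The jaws already open along roughly the press's x. I'll straddle the knob from above and push with the rear finger.

```bash
python3 -m creep '[{"translation":[0,-0.04,0.01],"twist":[-0.06,0,0],"hand":100},{"translation":[0,-0.085,0.02],"twist":[-0.117,0,0],"hand":100},{"translation":[0,-0.13,0.035],"twist":[-0.117,0,0],"hand":100},{"translation":[0,-0.175,0.05],"twist":[-0.117,0,0],"hand":100},{"translation":[0,-0.218,0.061],"twist":[-0.117,0,0],"hand":100}]'
python3 -m creep '[{"translation":[0,0,0],"twist":[0,0,0],"hand":100},{"translation":[0,0,0],"twist":[0,0,0],"hand":100}]'
python3 - <<'E'
from press import *
s=robot.observe(); im=robot.read_camera("wrist"); cv2.imwrite("pics/w1.png",im); C=cam("wrist",s); print(s["tool_pos"],s["tool_rot"],s["time"])
hsv=cv2.cvtColor(im,cv2.COLOR_BGR2HSV); m=cv2.inRange(hsv,(0,120,50),(6,255,255))|cv2.inRange(hsv,(174,120,50),(180,255,255))
n,l,st,ce=cv2.connectedComponentsWithStats(m)
for k in np.argsort(-st[1:,4])[:3]+1: print(st[k],ce[k],onz(C,ce[k],.173))
for n,p in(("knob",W(-82,-150,173)),("bar",W(-150,0,105)),("tip",H+Rp@[-.2*np.cos(.59),.118,.2*np.sin(.59)])): print(n,px(C,p))
E
```

```text
time: 0.6
tool_pos: [0.586, -0.2198, 0.2505]
tool_rot: [2.739, 1.569, 2.856]
contact_force: [0.7, 1.3, 0.3]
opening: 0.0917
time: 0.8
tool_pos: [0.5855, -0.2206, 0.2492]
tool_rot: [2.557, 1.567, 2.672]
contact_force: [0.4, -0.4, -0.6]
opening: 0.0917
[ 0.58551764 -0.22062486  0.2492308 ] [2.55713491 1.56663135 2.67194156] 0.8
[ 289  227   55   55 2338] [316.15868263 254.39863131] [ 0.58297077 -0.22026489  0.173     ]
knob [325.57723607 255.06719431]
bar [216.56612631  -5.1334638 ]
tip [ 342.54417249 -425.00560925]
```

View pics/w1.png

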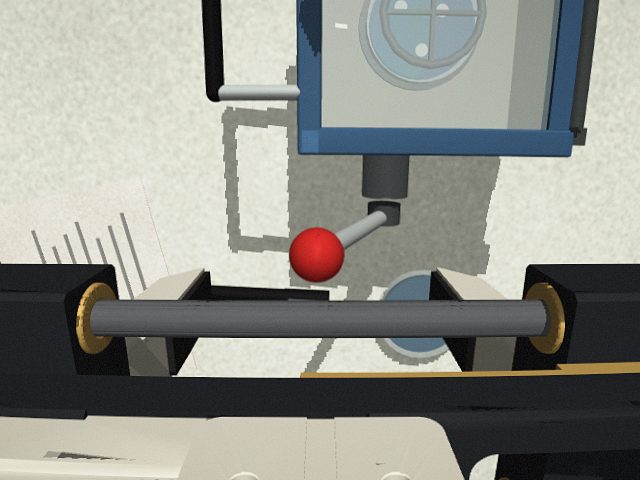

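Wrist view: the knob is at (316,254), which gives (0.583,-0.220), between the open fingers. The press edges line up with the image axes, so the yaw is right. I'll narrow the jaws and go down around the knob, then push along +z of the tool.

```bash
python3 -m creep '[{"translation":[0.02,0,0],"twist":[0,0,0],"hand":65},{"translation":[0.045,0,0],"twist":[0,0,0],"hand":65},{"translation":[0.074,0,0],"twist":[0,0,0],"hand":65},{"translation":[0.074,0,0],"twist":[0,0,0],"hand":65},{"translation":[0.074,0,0],"twist":[0,0,0],"hand":65}]'
python3 -m creep '[{"translation":[0,0,0.012],"twist":[0,0,0],"hand":65},{"translation":[0,0,0.03],"twist":[0,0,0],"hand":65},{"translation":[0,0,0.05],"twist":[0,0,0],"hand":65},{"translation":[0,0,0.07],"twist":[0,0,0],"hand":65},{"translation":[0,0,0.07],"twist":[0,0,0],"hand":65}]'
python3 - <<'E'
from press import *
s=robot.observe(); im=robot.read_camera("scene"); S=cam("scene")
hsv=cv2.cvtColor(im,cv2.COLOR_BGR2HSV); m=cv2.inRange(hsv,(0,120,60),(5,255,255))|cv2.inRange(hsv,(175,120,60),(180,255,255))
n,l,st,ce=cv2.connectedComponentsWithStats(m)
for k in np.argsort(-st[1:,4])[:3]+1: print(st[k],ce[k],onz(S,ce[k],.184))
print(s["tool_pos"],s["contact_force"],s["opening"])
E
```

```text
time: 1.35
tool_pos: [0.5854, -0.218, 0.1764]
tool_rot: [2.484, 1.567, 2.602]
contact_force: [-0.6, -0.3, 0.5]
opening: 0.0606
time: 1.85
tool_pos: [0.6565, -0.2093, 0.1785]
tool_rot: [2.582, 1.57, 2.701]
contact_force: [-3.6, -0.8, 2.9]
opening: 0.0597
[268 287  11   8  63] [272.49206349 290.88888889] [ 0.64470367 -0.21563958  0.184     ]
[274 284   5   4  13] [276.23076923 285.07692308] [ 0.63781428 -0.19729403  0.184     ]
[365 252   5   5   5] [367. 254.] [0.72402937 0.02890671 0.184     ]
[ 0.65652982 -0.20929497  0.17852733] [-3.57917376 -0.84767973  2.90748829] 0.05967347856014932
```

```bash
python3 -m creep '[{"translation":[0.002,0,0.015],"twist":[0,0,0],"hand":65},{"translation":[0.003,0,0.03],"twist":[0,0,0],"hand":65},{"translation":[0.003,0,0.042],"twist":[0,0,0],"hand":65},{"translation":[0.003,0,0.042],"twist":[0,0,0],"hand":65}]'
python3 -m creep '[{"translation":[0,0,0.004],"twist":[0,0,0],"hand":65},{"translation":[0,0,0.006],"twist":[0,0,0],"hand":65},{"translation":[0,0,0.006],"twist":[0,0,0],"hand":65}]'
python3 - <<'E'
from press import *
s=robot.observe(); im=robot.read_camera("scene"); S=cam("scene"); cv2.imwrite("pics/s2.png",cv2.resize(im[180:340,200:420],None,fx=3,fy=3))
hsv=cv2.cvtColor(im,cv2.COLOR_BGR2HSV); m=cv2.inRange(hsv,(0,120,60),(5,255,255))|cv2.inRange(hsv,(175,120,60),(180,255,255))
n,l,st,ce=cv2.connectedComponentsWithStats(m)
for k in np.argsort(-st[1:,4])[:3]+1: print(st[k],ce[k],onz(S,ce[k],.174))
E
```

```text
time: 2.3
tool_pos: [0.6958, -0.2046, 0.1748]
tool_rot: [2.874, 1.565, 2.993]
contact_force: [-6.8, -1.3, 2.4]
opening: 0.0595
time: 2.6
tool_pos: [0.6993, -0.2041, 0.1745]
tool_rot: [2.889, 1.56, 3.008]
contact_force: [-7.3, -1.1, -0.8]
opening: 0.0594
[283 297  13  11  97] [287.97938144 302.21649485] [ 0.68877599 -0.20878932  0.174     ]
[365 252   5   5   5] [367. 254.] [0.71808338 0.03687736 0.174     ]
[365 258   4   4   4] [366.5 259.5] [0.72960901 0.02145408 0.174     ]
```

View pics/s2.png

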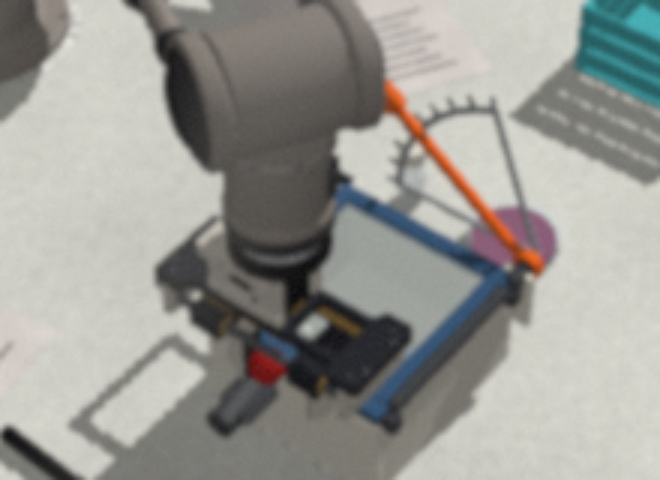

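The view shows the lever leaning away, with the knob at (288,302) and about 105 mm travelled, so it is nearly at its stop. I'll press a little further until the force rises.

```bash
python3 -m creep '[{"translation":[0,0,0.005],"twist":[0,0,0],"hand":65},{"translation":[0,0,0.008],"twist":[0,0,0],"hand":65},{"translation":[0,0,0.008],"twist":[0,0,0],"hand":65}]'

```

```text
time: 2.95
tool_pos: [0.7015, -0.204, 0.1737]
tool_rot: [2.925, 1.546, 3.043]
contact_force: [-20.2, -1.9, 3.0]
opening: 0.0597
```

The force jumped to 20 N, so the lever is at its stop. Now I'll retreat and let it spring back.

```bash
python3 -m creep '[{"translation":[0,0,-0.015],"twist":[0,0,0],"hand":65},{"translation":[0,0,-0.035],"twist":[0,0,0],"hand":65},{"translation":[0,0,-0.06],"twist":[0,0,0],"hand":65},{"translation":[0,0,-0.085],"twist":[0,0,0],"hand":65},{"translation":[0,0,-0.085],"twist":[0,0,0],"hand":65}]'
python3 -m creep '[{"translation":[0,0,-0.015],"twist":[0,0,0],"hand":65},{"translation":[0,0,-0.03],"twist":[0,0,0],"hand":75},{"translation":[0,0,-0.03],"twist":[0,0,0],"hand":75},{"translation":[0,0,-0.03],"twist":[0,0,0],"hand":75}]'
python3 - <<'E'
from press import *
s=robot.observe(); im=robot.read_camera("wrist"); C=cam("wrist",s); cv2.imwrite("pics/w2.png",im)
hsv=cv2.cvtColor(im,cv2.COLOR_BGR2HSV); m=cv2.inRange(hsv,(0,120,50),(6,255,255))|cv2.inRange(hsv,(174,120,50),(180,255,255))
n,l,st,ce=cv2.connectedComponentsWithStats(m)
for k in np.argsort(-st[1:,4])[:2]+1: print(st[k],ce[k],onz(C,ce[k],.173))
print(s)
E
```

```text
time: 3.45
tool_pos: [0.6132, -0.2141, 0.1769]
tool_rot: [2.911, 1.544, 3.028]
contact_force: [-4.7, 0.3, 3.6]
opening: 0.0598
time: 3.85
tool_pos: [0.5837, -0.2177, 0.1788]
tool_rot: [2.924, 1.546, 3.04]
contact_force: [0.0, -0.1, 0.6]
opening: 0.0688
[ 284  338   70   22 1113] [318.03324349 346.606469  ] [ 0.58426512 -0.23232023  0.173     ]
[ 285  279   68   22 1077] [318.26833798 291.58402971] [ 0.58177124 -0.20984836  0.173     ]
{'time': 3.85, 'qpos': array([-0.47561543,  0.59350295,  1.31820054, -0.00952375,  1.25296406,
       -0.58814822]), 'qvel': array([ 0.00864112,  0.01772279, -0.02089735, -0.00018661,  0.00154293,
        0.00020616]), 'joint_efforts': array([-3.33570521e-01, -5.51845729e+01, -2.32612216e+01, -3.26836074e-02,
        2.26824400e-01, -2.22323189e-02]), 'tool_pos': array([ 0.5836675 , -0.21766249,  0.17880168]), 'tool_rot': array([2.92424418, 1.54602419, 3.03985763]), 'contact_force': array([ 0.043165  , -0.07774323,  0.61849243]), 'torque': array([ 0.06108406, -0.06790621,  0.03746496]), 'opening': 0.06879737406220056}
```

The contact force is back to 0 and the knob is back at x ≈ 0.583, so the lever is at rest. I'll rise clear and work out the move to the bar.

```bash
python3 -m creep '[{"translation":[-0.025,0,0],"twist":[0,0,0],"hand":75},{"translation":[-0.05,0,0],"twist":[0,0,0],"hand":60},{"translation":[-0.075,0,0],"twist":[0,0,0],"hand":45},{"translation":[-0.075,0,0],"twist":[0,0,0],"hand":45}]'
cat > go.py <<'E'
from press import *
def delta(P,Rt):
    s=robot.observe(); Rc=R.from_euler("xyz",s["tool_rot"]).as_matrix()
    print("pos",s["tool_pos"].round(4),"shift",(Rc.T@(P-s["tool_pos"])).round(4),"twist",R.from_matrix(Rc.T@Rt).as_rotvec().round(4),"t",s["time"])
RT=np.c_[[0,0,-1],ey,ex]
E
python3 - <<'E'
from go import *
T=np.eye(4)
# bar outer end from w1
s={"tool_pos":np.array([.58551764,-.22062486,.2492308]),"tool_rot":[2.55713491,1.56663135,2.67194156]}
C=cam("wrist",s)
for uv in((212,97),(204,0),(220,0),(218,96),(208,97)): print(uv,Rp.T@(onz(C,uv,.105)-O))
b=W(-153,0,105); print(b); delta(np.r_[b[:2],.25],RT)
E
```

```text
time: 4.3
tool_pos: [0.5879, -0.2182, 0.2575]
tool_rot: [3.071, 1.553, -3.096]
contact_force: [0.4, 0.4, 0.4]
opening: 0.0493
(212, 97) [-0.15623159 -0.06210905  0.105     ]
(204, 0) [-0.15813732 -0.00286526  0.105     ]
(220, 0) [-0.14795955 -0.0030559   0.105     ]
(218, 96) [-0.15221175 -0.06152057  0.105     ]
(208, 97) [-0.15889117 -0.06207782  0.105     ]
[ 0.50006132 -0.07936618  0.105     ]
pos [ 0.5879 -0.2182  0.2575] shift [ 0.0089  0.1481 -0.071 ] twist [-0.0005 -0.0176 -0.0013] t 4.3
```

```bash
python3 -m creep '[{"translation":[0,0.035,-0.017],"twist":[0,-0.009,0],"hand":45},{"translation":[0.003,0.075,-0.035],"twist":[0,-0.0176,0],"hand":45},{"translation":[0.006,0.115,-0.055],"twist":[0,-0.0176,0],"hand":45},{"translation":[0.009,0.148,-0.071],"twist":[0,-0.0176,0],"hand":45},{"translation":[0.009,0.148,-0.071],"twist":[0,-0.0176,0],"hand":45}]'
python3 - <<'E'
from go import *
s=robot.observe(); im=robot.read_camera("wrist"); C=cam("wrist",s); cv2.imwrite("pics/w3.png",im)
b=W(-153,0,105); print("bar px",px(C,b),px(C,W(-153,55,105)),"tcp",s["tool_pos"])
delta(np.r_[b[:2],.111],RT)
E
```

```text
time: 4.8
tool_pos: [0.4977, -0.0758, 0.2492]
tool_rot: [2.169, 1.567, 2.289]
contact_force: [0.0, -0.2, 0.5]
opening: 0.0415
bar px [323.32324946 232.36352922] [323.71964109 153.42644783] tcp [ 0.49769066 -0.07584882  0.24917882]
pos [ 0.4994 -0.0777  0.2496] shift [ 0.1386 -0.0019  0.0005] twist [ 0.0024 -0.0004 -0.0016] t 4.85
```

View pics/w3.png

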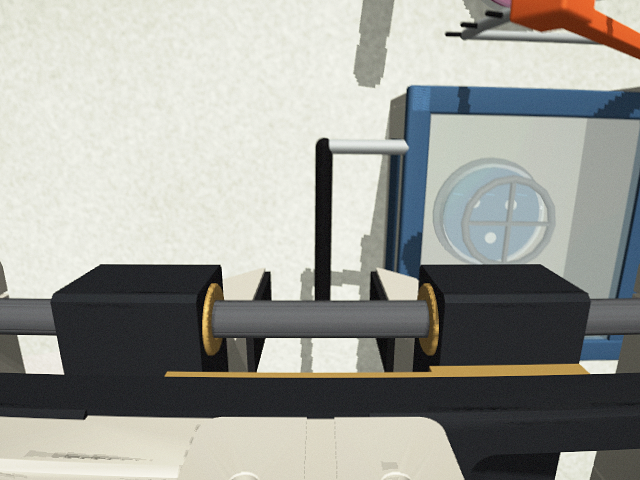

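The bar is at column 323, centred between the fingers as predicted. I'll go down and grip.

```bash
python3 -m creep '[{"translation":[0.035,-0.002,0],"twist":[0,0,0],"hand":45},{"translation":[0.075,-0.002,0],"twist":[0,0,0],"hand":45},{"translation":[0.11,-0.002,0],"twist":[0,0,0],"hand":45},{"translation":[0.138,-0.002,0],"twist":[0,0,0],"hand":45},{"translation":[0.138,-0.002,0],"twist":[0,0,0],"hand":45}]'
python3 -m creep '[{"translation":[0.001,0,0],"twist":[0,0,0],"hand":30},{"translation":[0.001,0,0],"twist":[0,0,0],"hand":15},{"translation":[0.001,0,0],"twist":[0,0,0],"hand":0},{"translation":[0.001,0,0],"twist":[0,0,0],"hand":0},{"translation":[0.001,0,0],"twist":[0,0,0],"hand":0}]' 25
python3 -m creep '[{"translation":[0,0,0],"twist":[0,0,0],"hand":0},{"translation":[0,0,0],"twist":[0,0,0],"hand":0},{"translation":[0,0,0],"twist":[0,0,0],"hand":0}]'

```

```text
time: 5.35
tool_pos: [0.498, -0.0797, 0.1078]
tool_rot: [2.572, 1.562, 2.691]
contact_force: [0.3, 0.6, 0.6]
opening: 0.0415
time: 5.85
tool_pos: [0.4993, -0.0799, 0.1079]
tool_rot: [2.374, 1.566, 2.493]
contact_force: [2.4, 0.5, 1.9]
opening: 0.0111
time: 6.15
tool_pos: [0.4994, -0.0799, 0.1079]
tool_rot: [2.363, 1.566, 2.481]
contact_force: [0.2, 0.4, -0.8]
opening: 0.011
```

Gripped (11 mm opening on the 12 mm bar). Now I'll lift along the arc, keeping the tool vertical, to about 0.4 rad and then about 0.56.

```bash
python3 -m creep '[{"translation":[-0.012,0,0.0003],"twist":[0,0,0],"hand":0},{"translation":[-0.024,0,0.0012],"twist":[0,0,0],"hand":0},{"translation":[-0.036,0,0.003],"twist":[0,0,0],"hand":0},{"translation":[-0.048,0,0.005],"twist":[0,0,0],"hand":0},{"translation":[-0.048,0,0.005],"twist":[0,0,0],"hand":0}]'
python3 -m creep '[{"translation":[-0.012,0,0.003],"twist":[0,0,0],"hand":0},{"translation":[-0.023,0,0.006],"twist":[0,0,0],"hand":0},{"translation":[-0.034,0,0.01],"twist":[0,0,0],"hand":0},{"translation":[-0.046,0,0.014],"twist":[0,0,0],"hand":0},{"translation":[-0.046,0,0.014],"twist":[0,0,0],"hand":0}]'

```

```text
time: 6.65
tool_pos: [0.5043, -0.0794, 0.1574]
tool_rot: [2.395, 1.566, 2.514]
contact_force: [-0.2, 0.0, -2.7]
opening: 0.011
time: 7.15
tool_pos: [0.5185, -0.0778, 0.2041]
tool_rot: [2.365, 1.567, 2.484]
contact_force: [-0.2, -0.8, -2.1]
opening: 0.0111
```

```bash
python3 -m creep '[{"translation":[-0.011,0,0.005],"twist":[0,0,0],"hand":0},{"translation":[-0.021,0,0.010],"twist":[0,0,0],"hand":0},{"translation":[-0.0314,0,0.0165],"twist":[0,0,0],"hand":0},{"translation":[-0.0314,0,0.0165],"twist":[0,0,0],"hand":0}]'
python3 - <<'E'
from press import *
s=robot.observe(); print(s["tool_pos"],s["contact_force"])
a=robot.read_camera("scene");b=robot.read_camera("side"); cv2.imwrite("pics/sc4.png",a);cv2.imwrite("pics/sd4.png",b)
cv2.imwrite("pics/c4.png",np.hstack([cv2.resize(a[180:330,240:400],(400,375),interpolation=3),cv2.resize(b[155:305,240:400],(400,375),interpolation=3)]))
E
```

```text
time: 7.55
tool_pos: [0.5346, -0.076, 0.2362]
tool_rot: [2.585, 1.566, 2.704]
contact_force: [-5.1, -0.8, 0.9]
opening: 0.011
[ 0.53463248 -0.07601991  0.2362331 ] [-5.07440241 -0.75190215  0.94067654]
```

View pics/c4.png

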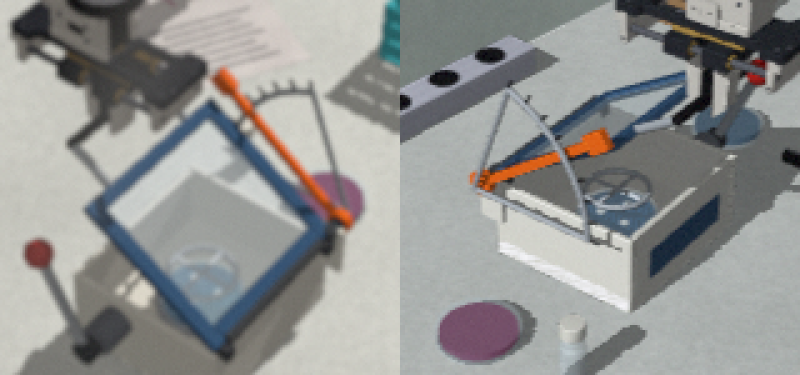

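Scene half of the crop: the flap is raised and nearly parallel to the pointer, and the lever is back at rest. In the side half the pointer block is near (595,140) and its hinge end near (482,180). Next I measure both angles the same way, by casting edge lines onto their vertical planes.

```bash
python3 - <<'E'
from press import *
H=H-.003*ex
def lineang(C,p0,d,y):
    P0=H+ey*y
    A=onplane(C,p0-d*20,P0,ey);B=onplane(C,p0+d*20,P0,ey); v=Rp.T@(B-A)
    return (np.arctan(-v[2]/v[0])).round(4)
for n,f,box in(("scene","sc4",(315,195,395,280)),("scene","scene0",(315,195,395,280)),("side","sd4",(262,195,335,240)),("side","side0",(262,195,335,240))):
    im=cv2.imread(f"pics/{f}.png");C=cam(n); hsv=cv2.cvtColor(im,cv2.COLOR_BGR2HSV)
    h=cv2.inRange(hsv,(2,140,80),(20,255,255)); m=np.zeros_like(h);x0,y0,x1,y1=box;m[y0:y1,x0:x1]=h[y0:y1,x0:x1]
    y,x=np.nonzero(m); P=np.c_[x,y].astype(np.float32); vx,vy,cx,cy=cv2.fitLine(P,cv2.DIST_HUBER,0,.01,.01).ravel()
    a=lineang(C,np.array([cx,cy]),np.array([vx,vy]),.118); t=(P-[cx,cy])@[vx,vy]
    e=[Rp.T@(onplane(C,np.array([cx,cy])+q*np.array([vx,vy]),H+ey*.118,ey)-H) for q in(t.min(),t.max())]
    print(f,"pointer",a,len(P),[v.round(3).tolist() for v in e],[round(float(np.arctan2(v[2],-v[0])),3) for v in e])
im=cv2.imread("pics/sc4.png");S=cam("scene");hsv=cv2.cvtColor(im,cv2.COLOR_BGR2HSV)
h=cv2.inRange(hsv,(98,70,30),(115,255,200)); m=np.zeros_like(h);m[215:330,270:376]=h[215:330,270:376]
n,l,st,ce=cv2.connectedComponentsWithStats(m);k=1+np.argmax(st[1:,4])
q=cv2.approxPolyN(cv2.convexHull(np.argwhere(l==k)[:,::-1].astype(np.int32)),4)[0].astype(float);print(q.tolist())
for th in(.5,.564,.62): print(th,[px(S,H+Rp@[-r*np.cos(th),y,r*np.sin(th)]).round(1).tolist() for r in(0,.185) for y in(-.1,.1)])
E
```

```text
sc4 pointer 0.6125 285 [[-0.157, 0.118, 0.12], [0.013, 0.118, 0.0]] [0.652, 3.106]
scene0 pointer 0.6119 285 [[-0.157, 0.118, 0.12], [0.013, 0.118, 0.001]] [0.652, 3.102]
sd4 pointer 0.6151 305 [[0.015, 0.118, -0.011], [-0.167, 0.118, 0.118]] [-2.519, 0.614]
side0 pointer 0.6202 297 [[0.015, 0.118, -0.011], [-0.165, 0.118, 0.118]] [-2.503, 0.619]
[[323.0, 323.0], [274.0, 263.0], [324.0, 219.0], [372.0, 272.0]]
0.5 [[324.3, 321.1], [370.6, 272.2], [270.5, 265.5], [320.7, 221.0]]
0.564 [[324.3, 321.1], [370.6, 272.2], [272.2, 263.7], [322.6, 219.0]]
0.62 [[324.3, 321.1], [370.6, 272.2], [273.8, 262.2], [324.4, 217.4]]
```

The pointer measures 0.612–0.620 rad in all four fits. The flap is at about 0.564 from the bar's rise, and the frame corners agree. I'll raise it by 0.05 rad.

```bash
python3 -m creep '[{"translation":[-0.005,0,0.002],"twist":[0,0,0],"hand":0},{"translation":[-0.0102,0,0.005],"twist":[0,0,0],"hand":0},{"translation":[-0.0102,0,0.005],"twist":[0,0,0],"hand":0},{"translation":[-0.0102,0,0.005],"twist":[0,0,0],"hand":0}]'
python3 - <<'E'
from press import *
s=robot.observe(); print(s["tool_pos"],s["contact_force"],s["opening"],"theta",np.arcsin((s["tool_pos"][2]-.1079)/.24))
a=robot.read_camera("scene");b=robot.read_camera("side"); cv2.imwrite("pics/sc5.png",a);cv2.imwrite("pics/sd5.png",b)
cv2.imwrite("pics/c5.png",np.hstack([cv2.resize(a[180:330,240:400],(400,375),interpolation=3),cv2.resize(b[180:240,260:390],(400,185),interpolation=3) if 0 else cv2.resize(b[155:305,240:400],(400,375),interpolation=3)]))
S=cam("scene")
hsv=cv2.cvtColor(a,cv2.COLOR_BGR2HSV)
h=cv2.inRange(hsv,(98,70,30),(115,255,200)); m=np.zeros_like(h);m[205:330,270:376]=h[205:330,270:376]
n,l,st,ce=cv2.connectedComponentsWithStats(m);k=1+np.argmax(st[1:,4])
q=cv2.approxPolyN(cv2.convexHull(np.argwhere(l==k)[:,::-1].astype(np.int32)),4)[0].astype(float);print(q.tolist())
def ang(C,p,q,y):
    v=Rp.T@(onplane(C,p,H+ey*y,ey)-onplane(C,q,H+ey*y,ey)); return np.arctan(-v[2]/v[0]),np.linalg.norm(v)
o=np.argsort(q[:,0]); L,Rr=q[o[0]],q[o[3]]; mid=sorted([q[o[1]],q[o[2]]],key=lambda p:p[1]); print("flap +y edge",ang(S,mid[0],Rr,.1),"-y edge",ang(S,L,mid[1],-.1))
E
```

```text
time: 8.05
tool_pos: [0.5399, -0.0754, 0.2449]
tool_rot: [2.449, 1.567, 2.568]
contact_force: [6.5, -0.5, -7.3]
opening: 0.011
[ 0.53990628 -0.0754313   0.24492403] [ 6.46377941 -0.51342883 -7.34172667] 0.011027108418583047 theta 0.6076423745597263
[[323.0, 323.0], [276.0, 262.0], [325.0, 218.0], [372.0, 272.0]]
flap +y edge (np.float64(0.5939479441844377), np.float64(0.18417743013300597)) -y edge (np.float64(0.7198913098692648), np.float64(0.18607153257962278))
```

View pics/c5.png

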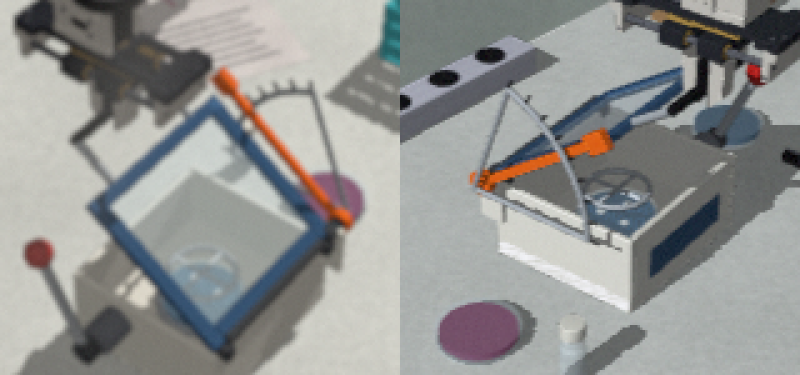

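The crop shows the flap side edge and the pointer near-parallel in both views, with the lever at rest and the bystanders in place. As one cross-check I'll fit the flap edge lines directly in both views while holding still.

```bash
python3 -m creep '[{"translation":[0,0,0],"twist":[0,0,0],"hand":0},{"translation":[0,0,0],"twist":[0,0,0],"hand":0},{"translation":[0,0,0],"twist":[0,0,0],"hand":0},{"translation":[0,0,0],"twist":[0,0,0],"hand":0},{"translation":[0,0,0],"twist":[0,0,0],"hand":0}]'
python3 - <<'E'
from press import *
s=robot.observe(); print("theta",np.arcsin((s["tool_pos"][2]-.1079)/.24))
for n,f in(("scene","sc5"),("side","sd5")):
    C=cam(n); im=cv2.imread(f"pics/{f}.png"); hsv=cv2.cvtColor(im,cv2.COLOR_BGR2HSV)
    m=cv2.inRange(hsv,(98,70,20),(118,255,220))
    for y in(-.09,.09):
        # frame strip: blue pixels near the predicted side-bar centreline, fitted with a line
        a,b=[px(C,H+Rp@[-r*np.cos(.61),y,r*np.sin(.61)]) for r in(.03,.155)]
        st=np.zeros_like(m); cv2.line(st,tuple(map(int,a.round())),tuple(map(int,b.round())),255,13); Y,X=np.nonzero(m&st)
        if len(X)<30: print(n,y,"few",len(X)); continue
        vx,vy,cx,cy=cv2.fitLine(np.c_[X,Y].astype(np.float32),cv2.DIST_HUBER,0,.01,.01).ravel()
        A,B=[Rp.T@onplane(C,(cx+q*vx,cy+q*vy),H+ey*y,ey) for q in(-20,20)]; v=B-A
        print(n,y,len(X),"angle",np.arctan(-v[2]/v[0]).round(3))
E
```

```text
time: 8.65
tool_pos: [0.5399, -0.0755, 0.2447]
tool_rot: [2.45, 1.567, 2.569]
contact_force: [1.9, -0.2, -4.0]
opening: 0.0109
theta 0.606700648277874
scene -0.09 446 angle 0.602
scene 0.09 307 angle 0.603
side -0.09 143 angle 0.56
side 0.09 117 angle 0.752
```

The scene view gives the flap at 0.602 on both sides and the rise gives 0.607, against 0.61–0.62 for the pointer. That is well inside 0.07. The side-view fits scatter (0.56 and 0.75) because the pointer and quadrant hide those strips. I'm handing in.

```bash
python3 -c "
from cell import robot
s=robot.observe(); print(s['time'],s['tool_pos'],s['contact_force'],s['opening'],abs(s['qvel']).max()); print(robot.hand_in())"
```

```text
8.65 [ 0.53986518 -0.07546161  0.24473841] [ 1.92283849 -0.21573355 -3.97940142] 0.010888113547384217 0.0025273777444406956
the job is handed in; nothing more can be done
None
```

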